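Slide the tabbed case cover to its rail stop, ease it off, and stow the grip ring

ROBOT

A 6-joint arm with a two-finger parallel gripper is mounted at the origin on the work surface. World frame = base frame: x ahead of the robot, y to its left, z up, the work surface at z = 0. Lengths are in mm, angles in degrees, forces in N, time in s.
With the tool pointing down it reaches from about 350 to 850 mm from the base axis. Payload 8.1 kg.
Tool frame: the origin (TCP) lies on the front face of the gripper's body, between the roots of the fingers; the fingertips stand r.finger_overhang ahead of it and the grasp point (between the pads) lies 54 mm ahead of it (r.finger_overhang is the distance from the TCP to the fingertips, in mm); y points along the fingers, z is the direction in which the jaws open and shut, and the axes are right-handed (so a half turn about y gives the same grasp; the last joint's range is limited). The gripper opens to 85 mm and grips with 20 to 120 N. Pads are 22 mm wide; open, the fingers measure 114 mm over their backs; the gripper's body (76 mm by 85 mm) begins 54 mm behind the grasp point. The pads swing forward as they close: fully open they stand 13 mm farther back than shut.
Start: joints at [-80.237, 7.471, 85.268, -0, 87.261, -4.893], TCP at [151.832, -580.476, 303.892] pointing down, gripper open.
Joint ranges: [-169.43, 169.43], [-51.17, 129.36], [1.28, 143.12], [-76.62, 256.62], [0, 156.53], [-152.29, 152.29]. Speed limits (degrees/s): [136.94, 136.94, 159.86, 180, 180, 180].

INTERFACE

Orientations are given as [roll, pitch, yaw] about the fixed x, y, z axes, in that order (R = Rz(yaw) Ry(pitch) Rx(roll)).
In Python, from bench import r gives the robot as it stands. The module is installed in compiled form; this text tells all that it offers.
- The arm moves only by the tool arm_command, never from a script. Its argument "increments" is a list of rows, each a list of 6 numbers: the shift along the tool's x, y, z in m, then the turn, a rotation vector about the tool's x, y, z in rad. In form: [[tx, ty, tz, wx, wy, wz], ...]. A call has exactly 10 rows; each row is the pose to reach, as a shift and turn from the pose commanded when the call began, along the tool's axes at that moment; what a row does not reach only later rows make up. A row lasts 1/8 s, in which the tool goes at most 62.5 mm and 10.7 degrees, less where a joint would pass 70% of its speed; a pose out of reach is approached as far as the arm can. A call with a gripper value outside its range is refused whole. "jaw" is the gripper's target within -1 to 1 (shut at 1, half-way at 0, fully open at -1), set as the call begins (left out, the last holds). The fingers move at their own pace and stop on an object; "force" is the grip in N (left out, the last holds). Time passes only in rows, so rows that repeat a pose let the fingers close, or fill a call up. It gives the time, the measured TCP pose, the force and the opening at its end, in the units of the state.
- r.sense(): the state, without advancing time (a new reading comes with each control period).
- r.snapshot(name): name is "scene" or "side" or "wrist"; returns the picture (400x640x3 uint8, red, green, blue); there is no depth.
- r.camera_model(name): a dict with "intrinsics" (3x3 intrinsics, pixels), "cam_to_world" (4x4, takes a point from camera to world coordinates). Camera axes: x right, y down, z forward; pixel columns grow to the right and rows downward; lengths in mm; the calibration is good to about 2 mm. A picture is of the moment at which its call begins: read the wrist's pose just before it. camera_model takes no time and is no camera call; for the wrist camera it gives the pose at the moment of the call.
- r.hand_in(): hands the job in, once; it reports no verdict.
Trained networks look in the newest picture that a camera, given by its name, has taken for a name from the list of things; names that differ only in an ending like _2 or _b are one class to them, and where a whole thing is asked for, a point or a joint stands for the part that bears it (a point fixed in the world has none). Each returns a list of dicts, best first, with "conf" (0 to 1); they miss things now and then, are a little off and sometimes report something else, mostly with a low value. They report only what shows in the picture. A call takes as long as a camera call. They do not tell look-alikes from the thing itself.
- r.trace(camera, target): "mask" (400x640 bool, what is visible of it) and "position" ([column, row] in pixels, amid what is visible of it).
- r.spot_point(camera, target): "position" ([column, row] in pixels: a listed point, or the origin of a listed thing).
The state is a dict: "time": time; "joint_pos": joint angles; "qd": joint speeds; "joint_efforts": joint torques, N m; "tool_pos": TCP position; "tcp_rot": TCP orientation; "ft_force": force on the tool from outside, world axes, zero at the start; "wrist_torque": the same for the moment, N m; "finger_gap": finger opening in mm.
Only numpy, scipy, OpenCV 4.12 (cv2) and the standard library are available. Lean on these libraries where they do the work, as an engineer would, in place of code of your own. Each camera call takes 0.05 s, during which the arm holds its last target.

TASK

Put the lime grip ring away in the accessory case: hold the red release tab down while you slide the blue cover open, and keep sliding until it goes tight between the orange pads of the rail stop. Then ease the cover back so it is not left jammed, leaving about a centimetre between it and the pads, and let go of the tab. Lay the ring flat on the floor of the opened compartment, and leave the collars, the dumbbell handle and the canister where they are.

Things in the scene. Friction and masses are not known exactly. Their poses are not given: they have to be found in the camera images.
- case: Grey accessory case, fixed, 340 x 160 mm (its x by y), walls 40 mm high and 5 mm thick, aluminium rails to 47 mm along both long sides. Origin: centre of its underside; x points along the rails the way the cover opens, z up. Compartment at the -x end: inside x -165 to -15, y -75 to 75 mm. The +x end is a closed grey deck over which the open cover lies.
- well (a point): Centre of the compartment's floor, in the case at x -90, y 0, z 5 mm; axes as the case's.
- cover (a joint): Travel of the cover in m: 0 shut, grows as it opens along the case's +x. Navy plate 165 (x) x 154 x 5 mm, top 45 mm above the surface; shut it spans case x -170 to -5 mm. Rail friction about 2 N. Shut it is latched: it moves only while the red tab is pressed at least 4.5 mm; a catch runs under a bar until about 30 mm of travel, after which the tab can rise again.
- cover_lead (a point): Middle of the top of the cover's leading (+x) edge; travels with the cover. Axes as the case's.
- tab (a joint): How far the red release tab is pressed, in m: 0 up, 0.006 fully down. Spring: about 2 N to start, 5 N fully down.
- tab_top (a point): Centre of the top of the red release tab, a 44 x 44 mm pad riding on the cover, 53 mm above the surface when up. Blue lips stand on the cover across its -x and +x sides: 54 mm long (y), 5 mm thick, tops 61 mm above the surface, inner faces 23.5 mm from the tab's centre. Shut fingertips on the tab push the +x lip to open, the -x lip to move the cover back.
- stop: Orange rail stop, fixed, clipped over both rails, elsewhere along them each time; top 56 mm above the surface, axes as the case's. Origin: on the case's centre line, at surface height, where the cover's leading edge first touches the two sprung pads. Past it they pinch the cover: drag grows about 6 N over 8 mm and stays, jamming it; a rigid shoulder blocks it 18 mm past.
- ring: Lime silicone grip ring lying flat: outside 58 mm, hole 32 mm, 20 mm high, 60 g. Origin: centre of its underside.
- collar1: Black spring clip collar lying flat: coil 66 mm across, 18 mm high, two grips reaching to 69 mm from its centre along its x. Origin: under the coil's centre. Bystander.
- collar2: Another such collar. Bystander.
- collar3: Another such collar. Bystander.
- collar4: Another such collar. Bystander.
- handle: Chrome dumbbell handle lying down, 360 mm long along its x, 44 mm across its two flanges. Origin: centre, at surface height. Bystander.
- canister: Closed steel canister, standing, 88 mm across, 132 mm tall. Origin: centre of its underside. Bystander.
Not all that is in view belongs to the job. What is meant by the ring is not purple or white, and is the larger of those in its own colour.

How it is judged:
By the outcome, as a careful person would: the job done as asked, in the order asked, and still so for the second after the job is handed in, with the robot touching nothing.
It also fails if it takes over 64 s, if anything falls off the work surface, if the arm or the gripper's body presses on something with over 40 N, if the wrist force passes 120 N, or if a joint passes its speed limit or range.

## Working session

There is one attempt and no reset: what is moved stays moved. The work goes in short steps, Python scripts to look and compute and a tool call to move; the robot and the scene stay as the last step left them, time stands still between calls to the robot, and variables do not carry over. Pictures are saved under pics/ and viewed, and the job is handed in when it is done.

Besides the shell and the picture viewer there is one more tool, called after "Request:" as name([rows], argument=value, ...), one row to a line, values as JSON. arm_command: Moves the arm, as the interface text tells. Its arguments: {"type":"object","properties":{"increments":{"type":"array","items":{"type":"array","items":{"type":"number"}}},"jaw":{"type":"number"},"force":{"type":"number"}},"required":["increments"]}

```bash
mkdir -p pics; ls
cat > h.py <<'E'
from bench import r
import numpy as np, cv2
from scipy.spatial.transform import Rotation as R
def save(name,img,crop=None,s=1):
    if crop: a,b,c,d=crop; img=img[b:d,a:c]
    if s!=1: img=cv2.resize(img,None,fx=s,fy=s,interpolation=cv2.INTER_CUBIC)
    cv2.imwrite('pics/'+name,img[:,:,::-1])
def px2w(m,uv,z):
    K=np.array(m["intrinsics"]);T=np.array(m["cam_to_world"])
    d=T[:3,:3]@np.linalg.inv(K)@np.array([uv[0],uv[1],1.]);o=T[:3,3]
    return o+d*(z-o[2])/d[2]
def w2px(m,p):
    K=np.array(m["intrinsics"]);T=np.array(m["cam_to_world"])
    c=T[:3,:3].T@(np.array(p,float)-T[:3,3]);q=K@c
    return q[:2]/q[2]
E
python3 - <<'E'
from h import *
for n in ["scene","side","wrist"]:
    im=r.snapshot(n); save(n+'0.png',im)
    print(n,np.round(r.camera_model(n)["cam_to_world"],2).tolist())
s=r.sense();print(s, r.finger_overhang)
E
```

```text
pics
scene [[0.42, 0.58, -0.7, 1357.82], [0.91, -0.27, 0.32, -406.12], [-0.0, -0.77, -0.64, 784.92], [0.0, 0.0, 0.0, 1.0]]
side [[0.98, -0.12, 0.17, 329.63], [-0.21, -0.64, 0.74, -1030.2], [0.02, -0.76, -0.65, 969.2], [0.0, 0.0, 0.0, 1.0]]
wrist [[0.25, -0.93, -0.28, 224.01], [-0.97, -0.24, -0.07, -562.68], [-0.0, 0.29, -0.96, 375.09], [0.0, 0.0, 0.0, 1.0]]
{'time': 0.15, 'joint_pos': array([-8.02375926e+01,  7.50485131e+00,  8.53158744e+01,  5.06289768e-04,
        8.72613059e+01, -4.89389667e+00]), 'qd': array([ 0.03587293, -0.07722637, -0.24659675,  0.01973243,  0.016929  ,
        0.07238695]), 'joint_efforts': array([-3.12886432e-04, -5.70063615e+01, -5.01158702e+01, -4.21007690e-04,
        9.62785474e-03, -3.24626376e-05]), 'tool_pos': array([ 151.77293669, -580.15388798,  303.07974732]), 'tcp_rot': array([-9.00816894e+01,  7.50201070e-03, -1.65343726e+02]), 'ft_force': array([-0.71022818,  0.01676589,  0.00085329]), 'wrist_torque': array([ 0.04868128,  0.02014401, -0.03965783]), 'finger_gap': 85.43196967550807} 72.6
```

View pics/scene0.png

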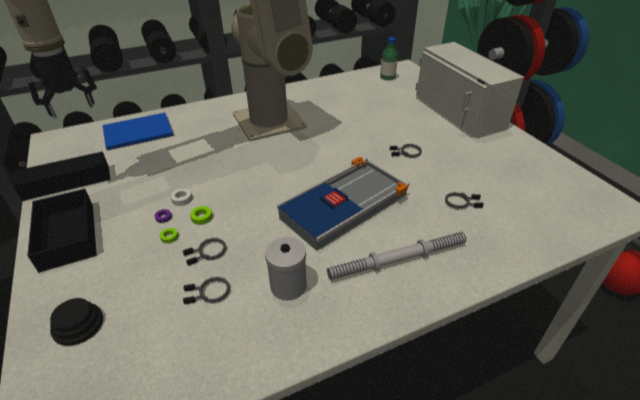

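View pics/side0.png

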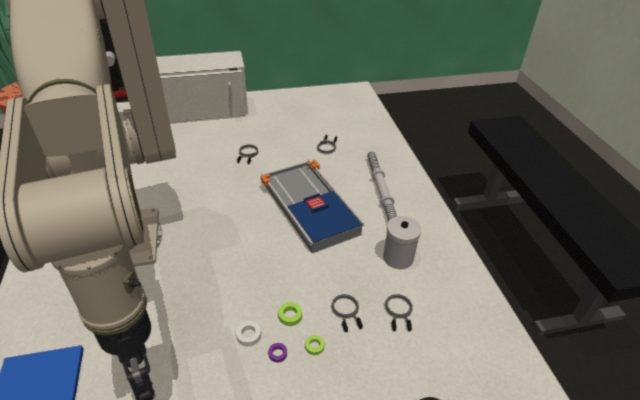

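View pics/wrist0.png

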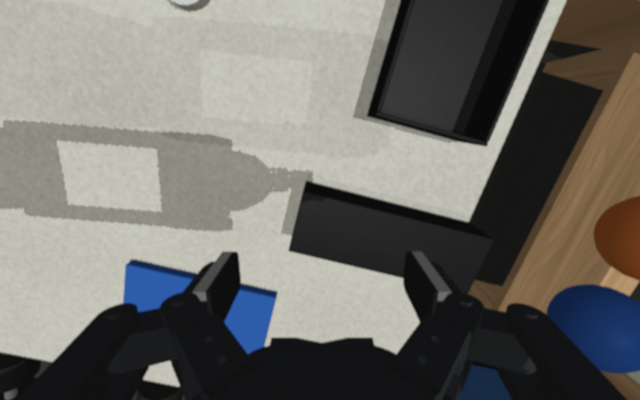

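The case, with its cover shut, tab and stop, shows at about (345,200) in the scene view. There are two lime rings: a larger one at (201,214) and a smaller one at (169,235). In the side view they are at (290,313) and (315,344). Next I'll measure positions.

```bash
cat > loc.py <<'E'
from h import *
def tri(pts):
    A=[];b=[]
    for n,uv in pts:
        m=r.camera_model(n);T=np.array(m["cam_to_world"]);d=T[:3,:3]@np.linalg.inv(np.array(m["intrinsics"]))@np.array([*uv,1.]);d/=np.linalg.norm(d)
        P=np.eye(3)-np.outer(d,d);A.append(P);b.append(P@T[:3,3])
    return np.linalg.lstsq(np.vstack(A),np.hstack(b),rcond=None)[0]
E
python3 - <<'E'
from loc import *
Z={"case":0,"cover_lead":45,"tab_top":53,"stop":0,"ring":0,"well":5}
for t in Z:
    pp=[]
    for n in ["scene","side"]:
        L=r.spot_point(n,t)
        for l in L[:3]: print(t,n,np.round(l["position"],1),round(l["conf"],2),np.round(px2w(r.camera_model(n),l["position"],Z[t]),1))
        if L: pp.append((n,L[0]["position"]))
    if len(pp)==2: print("   tri",np.round(tri(pp),1))
im=r.snapshot("scene"); save("sc1.png",im,(265,140,425,260),5)
save("sc1r.png",im,(130,170,250,260),6)
save("sd1.png",r.snapshot("side"),(230,140,380,260),5)
print(r.sense()["time"])
E
```

```text
case scene [343.3 205. ] 0.67 [546.6  29.7   0. ]
case side [309.7 209.1] 0.56 [555.7  24.4   0. ]
case side [322.6 227. ] 0.41 [576.8 -59.2   0. ]
   tri [554.2  24.    4.4]
cover_lead scene [342.4 194.7] 0.76 [553.1  22.4  45. ]
cover_lead scene [410.7 150.5] 0.2 [448.1 317.3  45. ]
cover_lead side [307.4 196.9] 0.78 [549.4  30.   45. ]
   tri [549.8  25.7  44.9]
tab_top scene [334.7 198.2] 0.66 [566.3  -7.8  53. ]
tab_top scene [410.4 148.1] 0.24 [446.  316.4  53. ]
tab_top side [314.3 205.3] 0.52 [559.7 -19.7  53. ]
   tri [561.2  -7.   45.4]
stop scene [334.8 196.7] 0.21 [502.9  24.3   0. ]
stop side [396.6 260.4] 0.58 [ 745.4 -225.1    0. ]
   tri [ 712.  -164.4  107.1]
ring scene [182.2 196.7] 0.86 [ 312.3 -378.2    0. ]
ring scene [200.6 219.4] 0.77 [ 433.6 -351.3    0. ]
ring scene [164.8 216. ] 0.52 [ 377.2 -437.9    0. ]
ring side [249.4 336.7] 0.79 [ 328.8 -383.1    0. ]
ring side [288.6 317.3] 0.69 [ 427.1 -348.3    0. ]
ring side [277.8 353. ] 0.56 [ 387.  -438.1    0. ]
   tri [ 327.  -382.4    7.1]
well scene [317.4 218.4] 0.86 [571.8 -62.4   5. ]
well side [322.1 225.6] 0.66 [575.4 -58.2   5. ]
   tri [574.6 -63.1   8.7]
0.85
```

View pics/sc1.png

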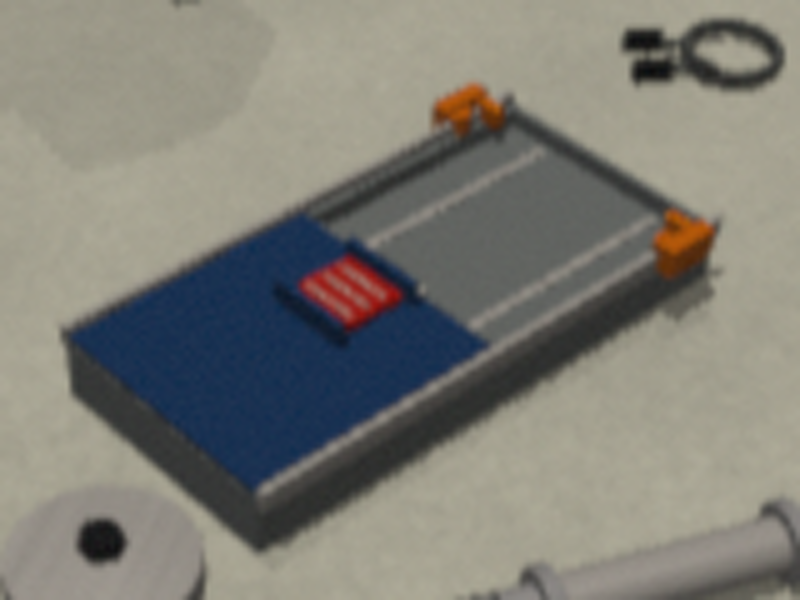

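View pics/sd1.png

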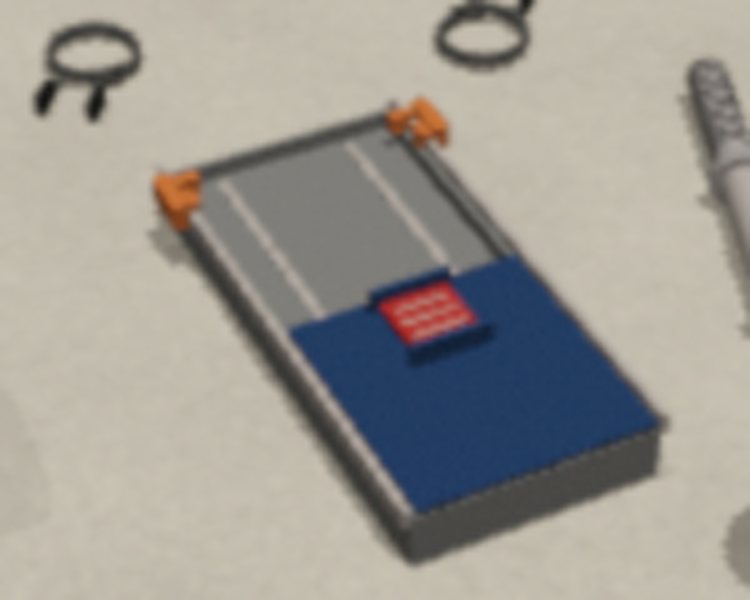

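View pics/sc1r.png

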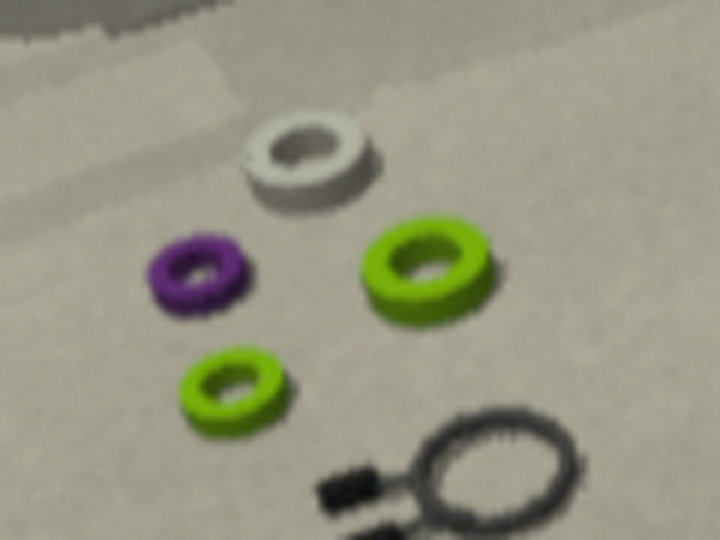

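Run:
```python
from loc import *
from scipy.optimize import least_squares
S=lambda a,b:(265+a/5,140+b/5); D=lambda a,b:(230+a/5,140+b/5)
obs=[("scene",S(65,332),(-170,80,47)),("scene",S(262,490),(-170,-80,47)),("scene",S(718,222),(170,-80,47)),("scene",S(510,98),(170,80,47)),
("scene",S(262,550),(-170,-80,0)),("scene",S(305,213),(-5,77,45)),("scene",S(488,345),(-5,-77,45)),
("side",D(412,515),(-170,80,47)),("side",D(662,422),(-170,-80,47)),("side",D(158,174),(170,80,47)),("side",D(393,104),(170,-80,47)),("side",D(415,562),(-170,80,0)),("side",D(515,255),(-5,-77,45)),("side",D(292,328),(-5,77,45))]
def P(p,q):
    c,s=np.cos(p[2]),np.sin(p[2]); return np.array([p[0]+c*q[0]-s*q[1],p[1]+s*q[0]+c*q[1],q[2]])
M={n:r.camera_model(n) for n in("scene","side")}
def f(p): return np.hstack([w2px(M[n],P(p,q))-uv for n,uv,q in obs])
o=least_squares(f,[550,27,1.8]);print(o.x[:2],np.degrees(o.x[2]),np.round(o.fun.reshape(-1,2),1).tolist())
p=o.x
for q in [(-90,0,5),(-5,0,45)]:print(P(p,q))
# tab center
for n,uv in (("scene",S(350,292)),("side",D(427,315))):
    w=px2w(M[n],uv,53); d=w[:2]-p[:2];c,s=np.cos(p[2]),np.sin(p[2]);print("tab",n,w,c*d[0]+s*d[1],-s*d[0]+c*d[1])
# ring
for n in M:
    im=r.snapshot(n); hsv=cv2.cvtColor(im,cv2.COLOR_RGB2HSV); m=cv2.inRange(hsv,(30,120,80),(50,255,255))
    k,lab,st,ce=cv2.connectedComponentsWithStats(m)
    for i in range(1,k):
        if st[i,4]>40: print(n,st[i],ce[i],px2w(M[n],ce[i],10))
print(r.sense()["time"])
```

```text
[556.58025567  28.31915507] 105.79917310043946 [[-0.3, 0.1], [-1.1, 0.6], [-0.8, -1.5], [0.7, -0.7], [-0.8, 1.9], [-0.8, 0.2], [0.8, 0.5], [0.2, -1.1], [0.8, -1.2], [0.9, -2.2], [-1.0, -1.6], [-0.6, 1.5], [0.2, -0.5], [-1.2, 0.1]]
[581.08422808 -58.280818     5.        ]
[557.94158747  23.50804546  45.        ]
tab scene [567.36198426  -7.45823392  53.        ] -37.36129003998859 -0.633436148316834
tab side [564.94667895 -10.43706888  53.        ] -39.5699839545064 2.501660131583506
scene [190 206  22  18 291] [200.50859107 214.50171821] [ 425.36519146 -347.79048444   10.        ]
scene [160 228  18  15 187] [168.26203209 234.81818182] [ 468.83339786 -441.25317562   10.        ]
side [279 302  23  24 348] [289.85344828 313.34770115] [ 430.92069    -344.74451776   10.        ]
side [305 336  19  19 221] [314.34841629 344.80090498] [ 470.7973591  -440.28086541   10.        ]
0.95
```

The larger lime ring, at scene (201,214), is the one meant. The white, purple and small lime (168,235) rings are decoys. First I'll take a close look at the case from above.

```bash
cat > go.py <<'E'
# plan(cmdpos,cmdyaw,tgtpos,tgtyaw) -> row
from h import *
def Rm(yaw): return R.from_euler('xyz',[-90,0,yaw],degrees=True)
def plan(p0,y0,p1,y1):
    A=Rm(y0); t=A.inv().apply(np.array(p1,float)-np.array(p0,float))/1000
    w=(A.inv()*Rm(y1)).as_rotvec()
    return np.round(t,4).tolist()+np.round(w,4).tolist()
CX,CY,CA=556.58,28.32,105.80
def c2w(x,y=0):
    c,s=np.cos(np.radians(CA)),np.sin(np.radians(CA));return np.array([CX+c*x-s*y,CY+s*x+c*y])
def w2c(w):
    c,s=np.cos(np.radians(CA)),np.sin(np.radians(CA));d=np.array(w[:2])-[CX,CY];return np.array([c*d[0]+s*d[1],-s*d[0]+c*d[1]])
E
python3 - <<'E'
from go import *
print(plan([151.832,-580.476,303.892],-165.344,[*c2w(110),320],-74.2), c2w(110))
E
```

```text
[-0.5434, -0.0161, -0.5966, 0.0, -1.5908, 0.0] [526.62917283 134.16397929]
```

Request:
arm_command([
  [-0.543,-0.016,-0.597,0,-1.59,0],
  [-0.543,-0.016,-0.597,0,-1.59,0],
  [-0.543,-0.016,-0.597,0,-1.59,0],
  [-0.543,-0.016,-0.597,0,-1.59,0],
  [-0.543,-0.016,-0.597,0,-1.59,0],
  [-0.543,-0.016,-0.597,0,-1.59,0],
  [-0.543,-0.016,-0.597,0,-1.59,0],
  [-0.543,-0.016,-0.597,0,-1.59,0],
  [-0.543,-0.016,-0.597,0,-1.59,0],
  [-0.543,-0.016,-0.597,0,-1.59,0],
], jaw=1, force=40)

```text
time: 2.2
tool_pos: [442.3, -24.9, 316.8]
tcp_rot: [-89.9, -0.0, -74.2]
ft_force: [0.1, -0.9, 0.8]
finger_gap: 0.0
```

Request:
arm_command([
  [-0.13,0,0.124,0,0,0],
  [-0.13,0,0.124,0,0,0],
  [-0.13,0,0.124,0,0,0],
  [-0.13,0,0.124,0,0,0],
  [-0.13,0,0.124,0,0,0],
  [-0.13,0,0.124,0,0,0],
  [-0.13,0,0.124,0,0,0],
  [-0.13,0,0.124,0,0,0],
  [-0.13,0,0.124,0,0,0],
  [-0.13,0,0.124,0,0,0],
])

```text
time: 3.45
tool_pos: [525.7, 131.8, 316.3]
tcp_rot: [-90.0, 0.0, -74.3]
ft_force: [0.3, 1.7, 0.3]
finger_gap: 0.3
```

Run:
```python
from go import *
m=r.camera_model("wrist"); s=r.sense(); im=r.snapshot("wrist"); save("w1.png",im)
np.save("w1.npy",im); np.savez("w1m.npz",K=m["intrinsics"],T=m["cam_to_world"])
print(s["tool_pos"],s["tcp_rot"],s["ft_force"],s["qd"],s["time"]); print(np.round(m["intrinsics"],1).tolist())
for q in [(170,80,47),(170,-80,47),(-5,77,45),(-5,-77,45),(-38,0,53)]: print(q,np.round(w2px(m,[*c2w(q[0],q[1]),q[2]]),1))
```

```text
[525.67134169 131.77166564 316.33626695] [-8.99960683e+01  3.26669082e-04 -7.42574992e+01] [0.27402918 1.71856615 0.25096068] [ 0.20938209  0.12769541 -0.06757419  0.02860364  0.10837213 -0.03396376] 3.45
[[279.9, 0.0, 321.5], [0.0, 279.9, 202.8], [0.0, 0.0, 1.0]]
(170, 80, 47) [254.8 127.2]
(170, -80, 47) [390.6 127.1]
(-5, 77, 45) [266.3 259.7]
(-5, -77, 45) [378.9 259.6]
(-38, 0, 53) [322.6 284. ]
```

View pics/w1.png

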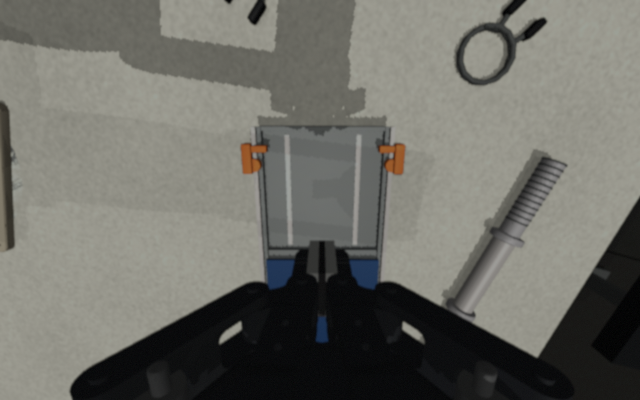

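The case sits upright in the wrist view, with its far edge near row 127 and the stop clips at (248,158) and (398,158). The cover's leading edge is near row 259.

Run:
```python
from h import *
im=np.load("w1.npy"); save("w1c.png",im,(235,115,405,265),4.5)
```

```text
(no output)
```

View pics/w1c.png

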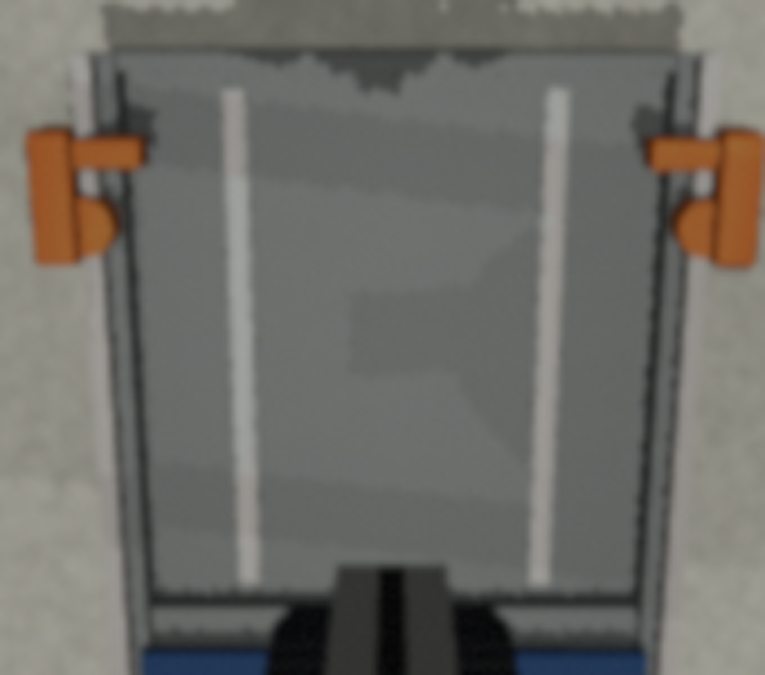

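Run:
```python
from go import *
d=np.load("w1m.npz"); m={"intrinsics":d["K"],"cam_to_world":d["T"]}
f=lambda a,b,z:np.round(w2c(px2w(m,(235+a/4.5,115+b/4.5),z)),1)
print("far edge",f(110,52,40),f(680,52,40)," cover lead",f(145,648,45),f(640,648,45))
for z in(45,50,56): print(z,"shoulder",f(105,168,z),f(690,170,z),"pad low",f(85,263,z),f(710,263,z),"pad tip",f(119,228,z),f(672,228,z),"clip",f(50,265,z),f(50,130,z))
```

```text
far edge [170.5  76. ] [170.4 -76.2]  cover lead [-4.  75.7] [ -4.  -74.6]
45 shoulder [140.4  78.2] [139.8 -79.8] pad low [114.4  85.5] [114.3 -87.1] pad tip [124.1  75.5] [124.1 -76. ] clip [113.9  95.2] [150.5  92.3]
50 shoulder [141.   77.1] [140.4 -78.6] pad low [115.4  84.3] [115.3 -85.8] pad tip [124.9  74.4] [124.9 -74.9] clip [114.8  93.8] [150.9  91. ]
56 shoulder [141.7  75.8] [141.1 -77.2] pad low [116.5  82.8] [116.5 -84.3] pad tip [125.9  73.1] [125.9 -73.5] clip [116.   92.2] [151.5  89.4]
```

Request:
arm_command([
  [0.05,0.05,0,0,0,0],
  [0.1,0.1,0.001,0,0,0],
  [0.146,0.14,0.0015,0,0,0],
  [0.146,0.165,0.0015,0,0,0],
  [0.146,0.176,0.0015,0,0,0],
  [0.146,0.176,0.0015,0,0,0],
  [0.146,0.176,0.0015,0,0,0],
  [0.146,0.176,0.0015,0,0,0],
  [0.146,0.176,0.0015,0,0,0],
  [0.146,0.176,0.0015,0,0,0],
])

```text
time: 4.75
tool_pos: [567.0, -8.0, 140.7]
tcp_rot: [-90.0, -0.0, -74.2]
ft_force: [-0.2, 0.1, 0.1]
finger_gap: -0.2
```

Run:
```python
from go import *
s=r.sense();print(s["tool_pos"],w2c(s["tool_pos"]),s["tcp_rot"],s["ft_force"])
m=r.camera_model("wrist");a=r.snapshot("wrist");b=r.snapshot("scene");c=r.snapshot("side")
save("w2.png",a);save("s2.png",b,(265,140,425,260),5);save("d2.png",c,(250,140,400,260),5)
for q in [(-5,77,45),(-5,-77,45),(-14.5,27,61),(-14.5,-27,61)]: print(q,np.round(w2px(m,[*c2w(q[0],q[1]),q[2]]),1))
```

```text
[566.96267365  -8.02618283 140.7482858 ] [-37.79994806  -0.09404777] [-8.99619571e+01 -1.43734622e-02 -7.42276170e+01] [-0.1576297   0.07174652  0.07060336]
(-5, 77, 45) [195.8 185.6]
(-5, -77, 45) [446.2 185.6]
(-14.5, 27, 61) [273.7 208.4]
(-14.5, -27, 61) [368.4 208.4]
```

View pics/w2.png

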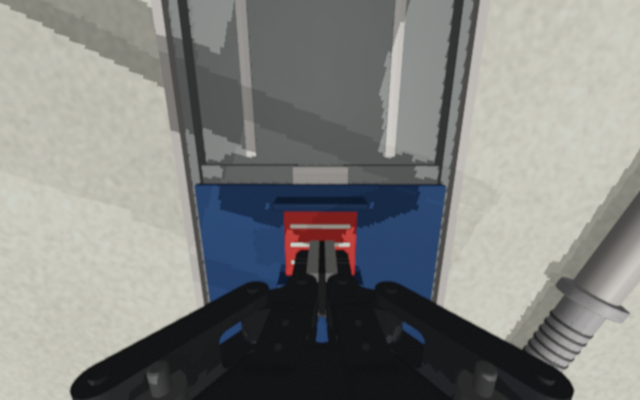

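View pics/s2.png

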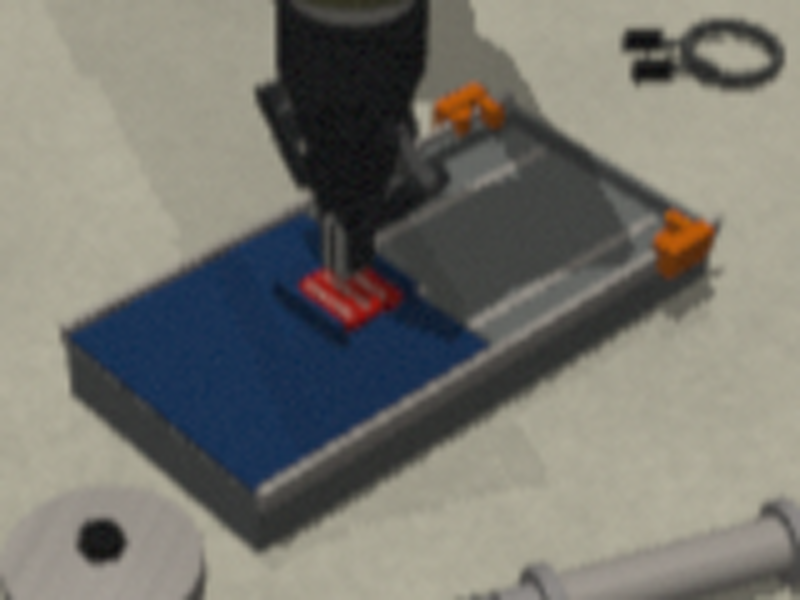

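View pics/d2.png

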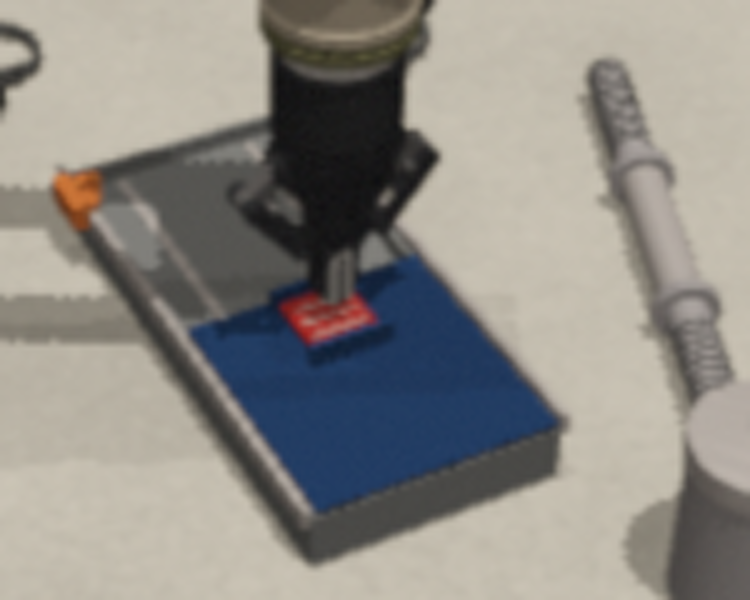

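Request:
arm_command([
  [0,0.006,0,0,0,0],
  [0,0.011,0,0,0,0],
  [0,0.014,0,0,0,0],
  [0,0.016,0,0,0,0],
  [0,0.017,0,0,0,0],
  [0,0.018,0,0,0,0],
  [0,0.018,0,0,0,0],
  [0,0.018,0,0,0,0],
  [0,0.018,0,0,0,0],
  [0,0.018,0,0,0,0],
])

```text
time: 6.15
tool_pos: [566.8, -8.2, 122.4]
tcp_rot: [-90.0, -0.0, -74.2]
ft_force: [-2.0, -0.3, 3.5]
finger_gap: -0.1
```

Request:
arm_command([
  [0,0.0015,0,0,0,0],
  [0,0.0026,0,0,0,0],
  [0,0.0026,0,0,0,0],
  [-0.004,0.0026,0,0,0,0],
  [-0.008,0.0026,0,0,0,0],
  [-0.011,0.0026,0,0,0,0],
  [-0.013,0.0026,0,0,0,0],
  [-0.015,0.0026,0,0,0,0],
  [-0.017,0.0026,0,0,0,0],
  [-0.019,0.0026,0,0,0,0],
])

```text
time: 7.4
tool_pos: [561.7, 10.2, 119.8]
tcp_rot: [-90.0, -0.0, -74.2]
ft_force: [0.3, -2.3, 4.9]
finger_gap: -0.1
```

Run:
```python
from go import *
s=r.sense();print(s["tool_pos"],w2c(s["tool_pos"]),s["tcp_rot"],s["ft_force"])
m=r.camera_model("wrist");a=r.snapshot("wrist")
save("w3.png",a)
for x in (-5,0,5): print(np.round(w2px(m,[*c2w(x,77),45]),1))
```

```text
[561.73136872  10.22276905 119.78005061] [-18.8160972   -0.02922116] [-8.99790120e+01 -4.60451528e-03 -7.42451673e+01] [ 0.27919755 -2.27257636  4.88804019]
[184.5 227.2]
[183.2 218.8]
[181.9 210.3]
```

View pics/w3.png

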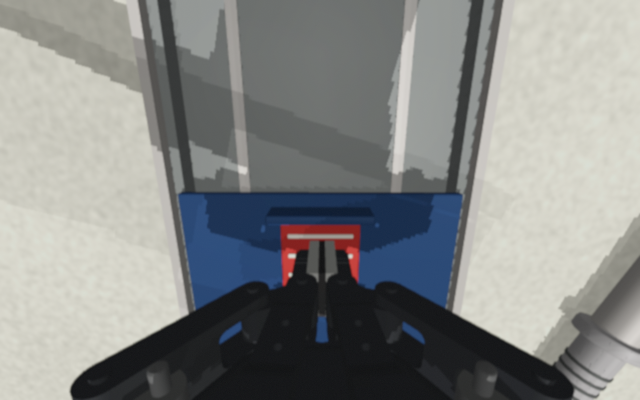

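Request:
arm_command([
  [-0.006,0,0,0,0,0],
  [-0.016,0,0,0,0,0],
  [-0.028,0,0,0,0,0],
  [-0.04,0,0,0,0,0],
  [-0.052,0,0,0,0,0],
  [-0.064,0,0,0,0,0],
  [-0.075,0,0,0,0,0],
  [-0.084,0,0,0,0,0],
  [-0.091,0,0,0,0,0],
  [-0.095,0,0,0,0,0],
])

```text
time: 8.7
tool_pos: [535.8, 101.9, 119.8]
tcp_rot: [-90.0, -0.0, -74.2]
ft_force: [3.5, -2.3, 5.2]
finger_gap: 0.1
```

```bash
cat > look.py <<'E'
from go import *
import sys
s=r.sense();print(s["time"],s["tool_pos"],w2c(s["tool_pos"]),s["tcp_rot"],s["ft_force"])
c,sn=np.cos(np.radians(CA)),np.sin(np.radians(CA));F=s["ft_force"];print("F along case x,y",c*F[0]+sn*F[1],-sn*F[0]+c*F[1])
m=r.camera_model("wrist");a=r.snapshot("wrist")
save(sys.argv[1],a)
for x in (100,110,120,130,140): print(x,np.round(w2px(m,[*c2w(x,77),45]),1))
np.save("last.npy",a);np.savez("lastm.npz",K=m["intrinsics"],T=m["cam_to_world"])
E
python3 look.py w4.png
```

```text
8.7 [535.84316135 101.93396495 119.7638575 ] [76.4789132  -0.09026929] [-8.99822910e+01 -2.15956916e-04 -7.42332953e+01] [ 3.47008706 -2.32408981  5.15049105]
F along case x,y -3.1811171954623347 -2.706176464157423
100 [181.8 210.8]
110 [179.1 193.4]
120 [176.4 175.2]
130 [173.5 156.3]
140 [170.5 136.7]
```

View pics/w4.png

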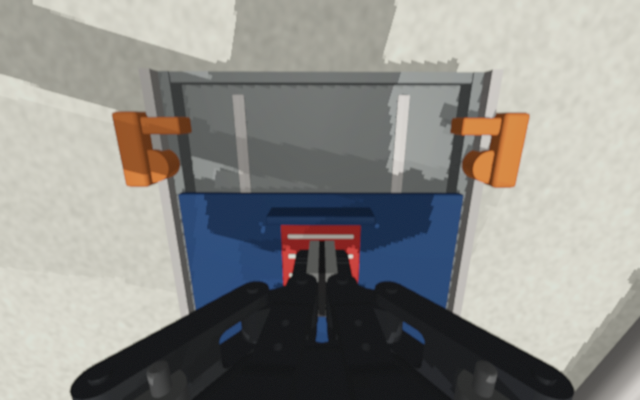

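Request:
arm_command([
  [-0.004,0,0,0,0,0],
  [-0.008,0,0,0,0,0],
  [-0.011,0,0,0,0,0],
  [-0.013,0,0,0,0,0],
  [-0.015,0,0,0,0,0],
  [-0.017,0,0,0,0,0],
  [-0.019,0,0,0,0,0],
  [-0.021,0,0,0,0,0],
  [-0.023,0,0,0,0,0],
  [-0.024,0,0,0,0,0],
])

```text
time: 10.0
tool_pos: [528.9, 124.2, 119.5]
tcp_rot: [-90.1, -0.0, -74.2]
ft_force: [1.8, -4.9, 6.5]
finger_gap: 0.1
```

```bash
python3 look.py w5.png
```

```text
10.0 [528.88271268 124.15547825 119.543134  ] [99.75604583  0.55672053] [-9.00794275e+01 -4.14678622e-02 -7.42457286e+01] [ 1.7847389  -4.94826149  6.52718268]
F along case x,y -5.247255395468777 -0.3699940243070077
100 [188.9 249.1]
110 [186.5 233. ]
120 [184.  216.4]
130 [181.3 199.1]
140 [178.6 181.2]
```

View pics/w5.png

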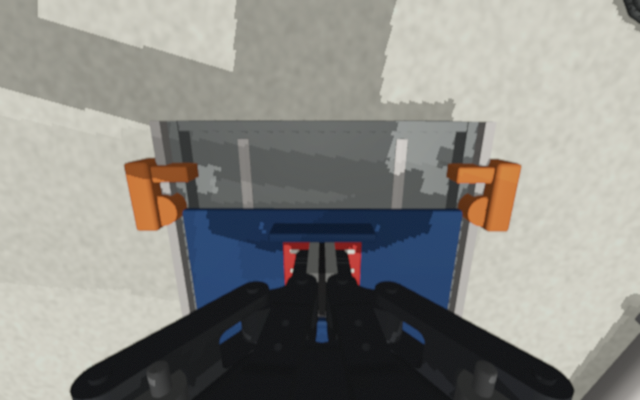

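Request:
arm_command([
  [-0.002,0,0,0,0,0],
  [-0.004,0,0,0,0,0],
  [-0.006,0,0,0,0,0],
  [-0.008,0,0,0,0,0],
  [-0.009,0,0,0,0,0],
  [-0.01,0,0,0,0,0],
  [-0.011,0,0,0,0,0],
  [-0.012,0,0,0,0,0],
  [-0.012,0,0,0,0,0],
  [-0.012,0,0,0,0,0],
])

```text
time: 11.3
tool_pos: [525.9, 135.0, 119.6]
tcp_rot: [-90.1, -0.1, -74.3]
ft_force: [2.1, -7.3, 5.4]
finger_gap: 0.1
```

```bash
python3 look.py w6.png
```

```text
11.3 [525.85789168 135.01497039 119.5504363 ] [111.02884357   0.51043253] [-90.07603246  -0.10187663 -74.2618166 ] [ 2.07413985 -7.30751927  5.41858324]
F along case x,y -7.596173840864003 -0.006081536257580122
100 [191.5 266.4]
110 [189.2 251. ]
120 [186.7 235.1]
130 [184.2 218.5]
140 [181.6 201.3]
```

View pics/w6.png

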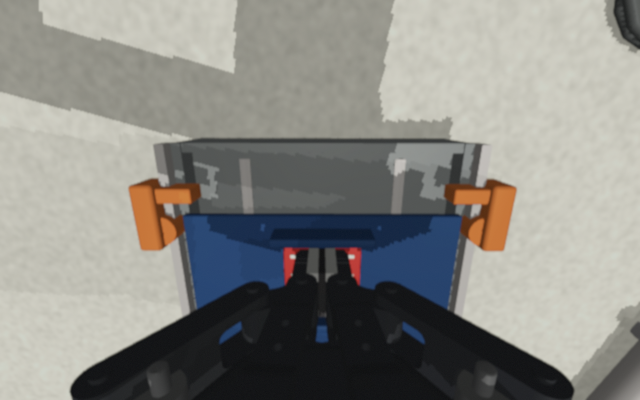

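Request:
arm_command([
  [-0.001,0,0,0,0,0],
  [-0.002,0,0,0,0,0],
  [-0.003,0,0,0,0,0],
  [-0.0035,0,0,0,0,0],
  [-0.004,0,0,0,0,0],
  [-0.004,0,0,0,0,0],
  [-0.004,0,0,0,0,0],
  [-0.004,0,0,0,0,0],
  [-0.004,0,0,0,0,0],
  [-0.004,0,0,0,0,0],
])

```text
time: 12.6
tool_pos: [524.7, 139.1, 119.5]
tcp_rot: [-90.1, -0.1, -74.3]
ft_force: [2.0, -6.1, 5.8]
finger_gap: -0.3
```

```bash
python3 look.py w7.png;python3 -c "
from h import *
save('w7c.png',np.load('last.npy'),(110,140,530,320),1.9)"
```

```text
12.6 [524.71591094 139.1340236  119.5326908 ] [115.30320949   0.48773012] [-9.00712580e+01 -7.54953652e-02 -7.42597009e+01] [ 2.00665012 -6.13756562  5.80031758]
F along case x,y -6.452047262478809 -0.2596969704895704
100 [192.5 272.9]
110 [190.2 257.7]
120 [187.8 242. ]
130 [185.3 225.7]
140 [182.7 208.8]
```

View pics/w7c.png

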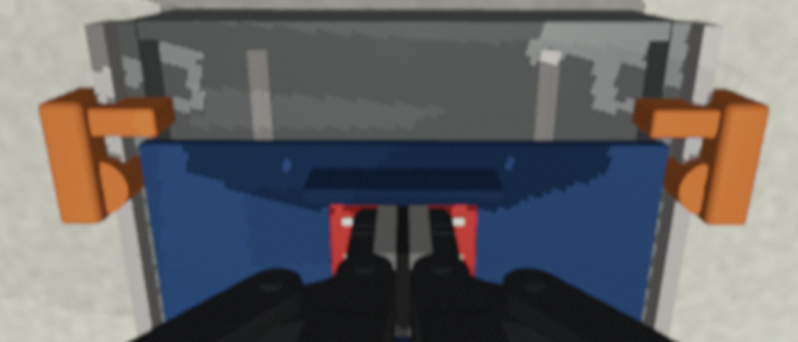

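Force plateaus near 7 N with the lead about 14 mm past first touch, so the cover is tight. Now I'll ease it back, still holding the tab.

Request:
arm_command([
  [0.003,0,0,0,0,0],
  [0.006,0,0,0,0,0],
  [0.009,0,0,0,0,0],
  [0.012,0,0,0,0,0],
  [0.015,0,0,0,0,0],
  [0.018,0,0,0,0,0],
  [0.02,0,0,0,0,0],
  [0.022,0,0,0,0,0],
  [0.024,0,0,0,0,0],
  [0.024,0,0,0,0,0],
])

```text
time: 13.9
tool_pos: [530.6, 118.0, 119.5]
tcp_rot: [-90.1, 0.1, -74.2]
ft_force: [-1.3, 4.4, 7.9]
finger_gap: 0.0
```

```bash
python3 look.py w8.png
```

```text
13.9 [530.59318023 117.96066072 119.53960043] [93.32955441  0.59760433] [-90.08669774   0.12888525 -74.23664414] [-1.32171597  4.44395132  7.91998158]
F along case x,y 4.635927076039994 0.06177872800967488
100 [187.5 239.2]
110 [185.1 222.8]
120 [182.5 205.7]
130 [179.8 188. ]
140 [177.1 169.7]
```

View pics/w8.png

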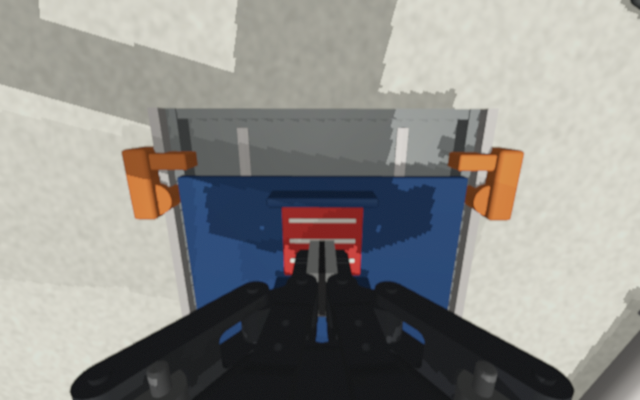

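Request:
arm_command([
  [0.002,0,0,0,0,0],
  [0.004,0,0,0,0,0],
  [0.007,0,0,0,0,0],
  [0.01,0,0,0,0,0],
  [0.013,0,0,0,0,0],
  [0.016,0,0,0,0,0],
  [0.019,0,0,0,0,0],
  [0.022,0,0,0,0,0],
  [0.024,0,0,0,0,0],
  [0.024,0,0,0,0,0],
])

```text
time: 15.2
tool_pos: [537.3, 94.2, 119.5]
tcp_rot: [-90.1, 0.1, -74.2]
ft_force: [0.4, 0.4, 7.4]
finger_gap: 0.2
```

```bash
python3 look.py w9.png;python3 -c "
from h import *
save('w9c.png',np.load('last.npy'),(110,60,530,320),1.9)"
```

```text
15.2 [537.26619754  94.21553841 119.54979189] [68.66463965  0.64203477] [-9.00904544e+01  6.58393717e-02 -7.42433423e+01] [0.39696811 0.43380154 7.35183901]
F along case x,y 0.30932507465702913 -0.5000854523367161
100 [181.3 197.4]
110 [178.6 179.4]
120 [175.8 160.7]
130 [172.8 141.2]
140 [169.8 120.9]
```

View pics/w9c.png

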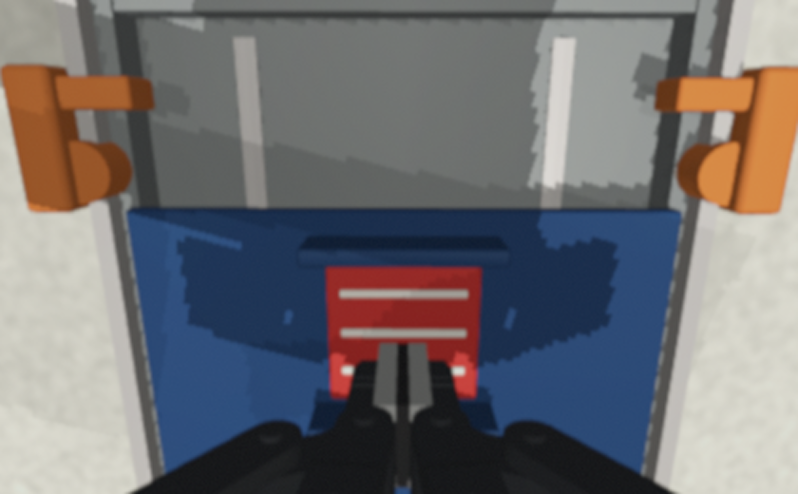

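Run:
```python
from go import *
d=np.load("lastm.npz"); m={"intrinsics":d["K"],"cam_to_world":d["T"]}
f=lambda a,b,z:np.round(w2c(px2w(m,(110+a/1.9,60+b/1.9),z)),1)
print("lead",f(132,210,45),f(678,210,45))
for z in(42,47,56): print(z,"sh",f(110,109,z),f(690,110,z),"tip",f(131,170,z),f(677,170,z),"low",f(100,203,z))
im=np.load("last.npy"); save("w9L.png",im,(105,85,190,185),6); save("w9R.png",im,(460,85,545,185),6)
```

```text
lead [114.8  75.8] [114.8 -76.2]
42 sh [141.7  79.3] [141.4 -76.9] tip [125.5  76. ] [125.5 -75.8] low [116.3  86.2]
47 sh [141.7  76.6] [141.4 -74.3] tip [126.   73.5] [126.  -73.2] low [117.1  83.3]
56 sh [141.7  71.9] [141.4 -69.7] tip [127.   68.9] [127.  -68.7] low [118.6  78.1]
```

View pics/w9L.png

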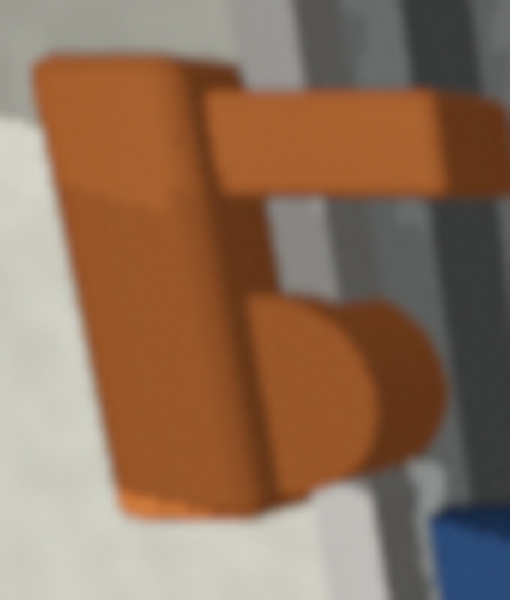

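Request:
arm_command([
  [0.0015,0,0,0,0,0],
  [0.0025,0,0,0,0,0],
  [0.0025,0,0,0,0,0],
  [0.0025,0,0,0,0,0],
  [0.0022,-0.003,0,0,0,0],
  [0.0022,-0.008,0,0,0,0],
  [0.0022,-0.02,0,0,0,0],
  [0.0022,-0.05,0,0,0,0],
  [0.0022,-0.09,0,0,0,0],
  [0.0022,-0.12,0,0,0,0],
])

```text
time: 16.5
tool_pos: [538.4, 91.7, 241.6]
tcp_rot: [-90.0, 0.0, -74.2]
ft_force: [0.7, -0.2, -0.2]
finger_gap: -0.3
```

```bash
python3 look.py w10.png;python3 - <<'E'
from go import *
save('w10c.png',np.load('last.npy'),(180,80,460,260),2.8)
E
```

```text
16.5 [538.35840385  91.73050375 241.6156161 ] [65.97610839  0.26772006] [-8.99934872e+01  3.53143074e-03 -7.42418530e+01] [ 0.72649272 -0.15764154 -0.23396557]
F along case x,y -0.34949513889955575 -0.656121688940977
100 [241.3 159.9]
110 [240.4 149.4]
120 [239.5 138.6]
130 [238.6 127.5]
140 [237.7 116.2]
```

View pics/w10c.png

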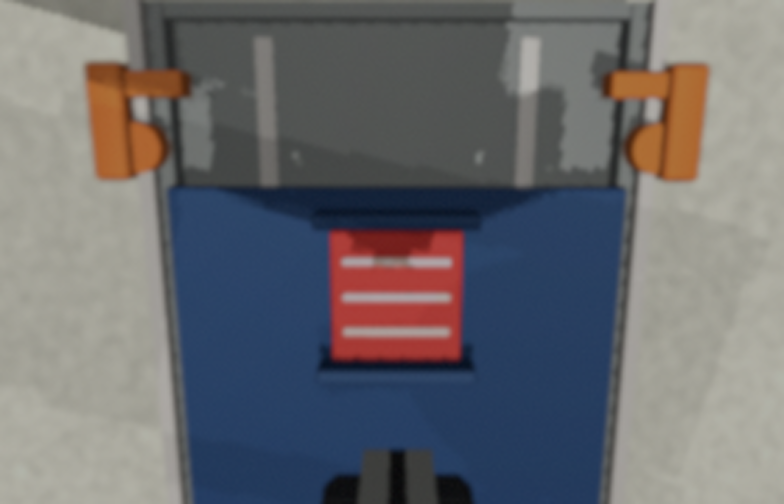

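Request:
arm_command([
  [0.391,0.012,-0.225,0,0,0],
  [0.391,0.012,-0.225,0,0,0],
  [0.391,0.012,-0.225,0,0,0],
  [0.391,0.012,-0.225,0,0,0],
  [0.391,0.012,-0.225,0,0,0],
  [0.391,0.012,-0.225,0,0,0],
  [0.391,0.012,-0.225,0,0,0],
  [0.391,0.012,-0.225,0,0,0],
  [0.391,0.012,-0.225,0,0,0],
  [0.391,0.012,-0.225,0,0,0],
], jaw=-1)

```text
time: 17.8
tool_pos: [428.6, -344.2, 227.5]
tcp_rot: [-90.0, 0.1, -74.2]
ft_force: [-0.5, -0.3, 0.2]
finger_gap: 85.6
```

Run:
```python
from go import *
s=r.sense();print(s["time"],s["tool_pos"],s["tcp_rot"],s["finger_gap"])
m=r.camera_model("wrist");im=r.snapshot("wrist");save("w11.png",im)
hsv=cv2.cvtColor(im,cv2.COLOR_RGB2HSV); k=cv2.inRange(hsv,(30,120,60),(50,255,255))
n,lab,st,ce=cv2.connectedComponentsWithStats(k)
for i in range(1,n):
    if st[i,4]>100: print(st[i],ce[i],px2w(m,ce[i],12))
```

```text
17.8 [ 428.61352043 -344.2062354   227.51308368] [-9.00020812e+01  6.34103931e-02 -7.41750335e+01] 85.62118639019799
[ 297  166   54   54 1676] [323.25954654 192.94928401] [ 431.46382421 -347.11458533   12.        ]
[317 257  37  38 883] [334.57870895 275.51189128] [ 471.52024578 -439.2009879    12.        ]
```

View pics/w11.png

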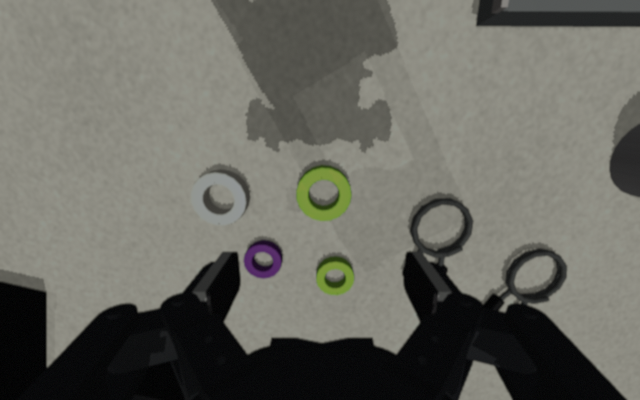

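Request:
arm_command([
  [0.003,0.04,0.001,0,0,0],
  [0.003,0.08,0.001,0,0,0],
  [0.003,0.11,0.001,0,0,0],
  [0.003,0.13,0.001,0,0,0],
  [0.003,0.145,0.001,0,0,0],
  [0.003,0.152,0.001,0,0,0],
  [0.003,0.157,0.001,0,0,0],
  [0.003,0.157,0.001,0,0,0],
  [0.003,0.157,0.001,0,0,0],
  [0.003,0.157,0.001,0,0,0],
])

```text
time: 19.1
tool_pos: [430.3, -348.6, 71.3]
tcp_rot: [-90.0, -0.0, -74.2]
ft_force: [0.6, -0.2, -0.8]
finger_gap: 85.4
```

Run:
```python
from go import *
s=r.sense();print(s["time"],s["tool_pos"],s["tcp_rot"],s["ft_force"])
m=r.camera_model("wrist");im=r.snapshot("wrist");save("w12.png",im)
print(w2px(m,px2w(m,(0,0),20)*0+s["tool_pos"]*[1,1,0]+[0,0,20]))
```

```text
19.1 [ 430.25706063 -348.63282114   71.27379411] [-8.99727830e+01 -4.93431042e-02 -7.42491128e+01] [ 0.58343106 -0.20640788 -0.8489466 ]
[321.21813394 270.71303902]
```

View pics/w12.png

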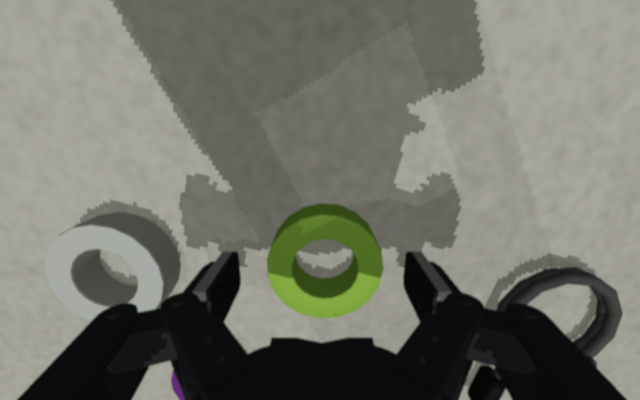

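Request:
arm_command([
  [-0.002,0,0.001,0,0,0],
  [-0.002,0,0.001,0,0,0],
  [-0.002,0,0.001,0,0,0],
  [-0.002,0,0.001,0,0,0],
  [-0.002,0,0.001,0,0,0],
  [-0.002,0,0.001,0,0,0],
  [-0.002,0,0.001,0,0,0],
  [-0.002,0,0.001,0,0,0],
  [-0.002,0,0.001,0,0,0],
  [-0.002,0,0.001,0,0,0],
], jaw=1, force=30)

```text
time: 20.4
tool_pos: [430.6, -346.2, 70.9]
tcp_rot: [-90.0, -0.0, -74.2]
ft_force: [0.8, 1.6, 5.3]
finger_gap: 55.6
```

Request:
arm_command([
  [0,-0.01,0,0,0,0],
  [0,-0.03,0,0,0,0],
  [0,-0.07,0,0,0,0],
  [0,-0.11,0,0,0,0],
  [0,-0.14,0,0,0,0],
  [0,-0.14,0,0,0,0],
  [0,-0.14,0,0,0,0],
  [0,-0.14,0,0,0,0],
  [0,-0.14,0,0,0,0],
  [0,-0.14,0,0,0,0],
])

```text
time: 21.65
tool_pos: [430.2, -345.9, 210.0]
tcp_rot: [-90.0, 0.1, -74.2]
ft_force: [-0.9, -0.2, -0.8]
finger_gap: 55.8
```

Run:
```python
from go import *
s=r.sense();print(s["time"],s["tool_pos"],s["tcp_rot"],s["ft_force"],s["finger_gap"])
im=r.snapshot("wrist");save("w13.png",im)
save("d13.png",r.snapshot("side"),(200,180,420,380),3)
t=[*c2w(-108,0),200]; print(t,plan(s["tool_pos"],-74.2,t,-74.2))
```

```text
21.65 [ 430.19329719 -345.89821446  209.96780227] [-9.00355304e+01  6.18186626e-02 -7.42427849e+01] [-0.86419803 -0.22109586 -0.78356844] 55.78506598002316
[np.float64(585.9862666803821), np.float64(-75.59954330116281), 200] [-0.2177, 0.01, 0.2235, 0.0, 0.0, 0.0]
```

View pics/w13.png

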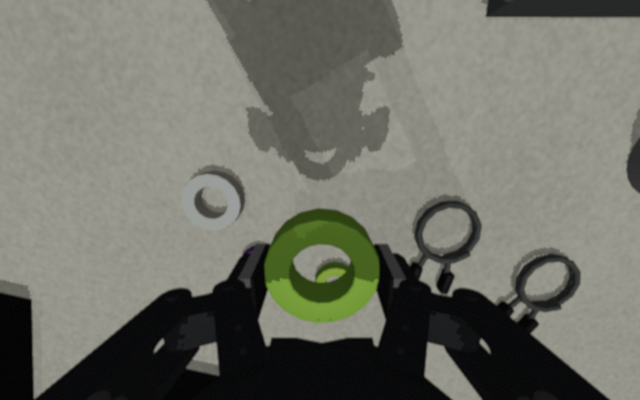

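View pics/d13.png

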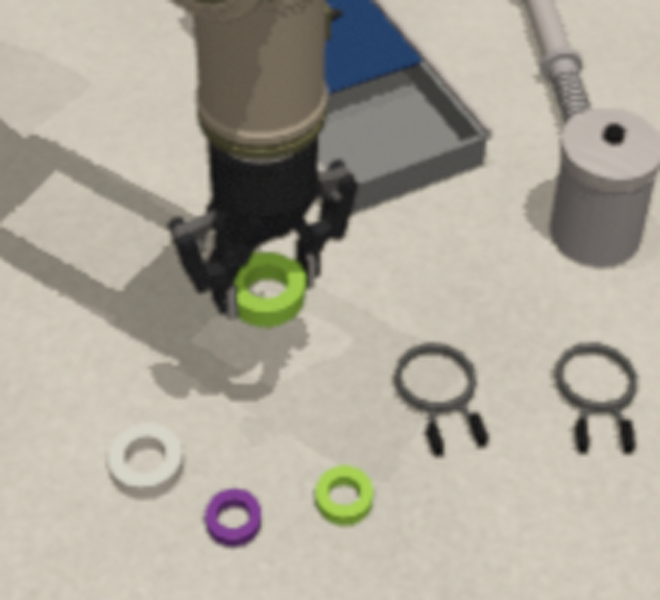

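The ring is held level, and the small lime ring is untouched. Now I'll carry it over the open part of the compartment.

Request:
arm_command([
  [-0.03,0.004,0.03,0,0,0],
  [-0.07,0.01,0.07,0,0,0],
  [-0.11,0.01,0.113,0,0,0],
  [-0.15,0.01,0.154,0,0,0],
  [-0.185,0.01,0.19,0,0,0],
  [-0.205,0.01,0.21,0,0,0],
  [-0.218,0.01,0.2235,0,0,0],
  [-0.218,0.01,0.2235,0,0,0],
  [-0.218,0.01,0.2235,0,0,0],
  [-0.218,0.01,0.2235,0,0,0],
])

```text
time: 23.0
tool_pos: [585.9, -76.8, 200.7]
tcp_rot: [-90.0, -0.0, -74.3]
ft_force: [0.7, 0.8, -0.7]
finger_gap: 56.0
```

Run:
```python
from go import *
s=r.sense();print(s["time"],s["tool_pos"],w2c(s["tool_pos"]),s["tcp_rot"],s["ft_force"],s["finger_gap"])
m=r.camera_model("wrist");im=r.snapshot("wrist");save("w14.png",im)
for q in [(-52.4,77,45),(-52.4,-77,45),(-170,80,47)]: print(q,np.round(w2px(m,[*c2w(q[0],q[1]),q[2]]),1))
```

```text
23.0 [585.91999218 -76.7583202  200.6607341 ] [-109.09695075    0.37928258] [-9.00139369e+01 -9.56053211e-03 -7.43275430e+01] [ 0.70953015  0.8080926  -0.65360026] 56.018443779160364
(-52.4, 77, 45) [224.9 139. ]
(-52.4, -77, 45) [418.6 138.6]
(-170, 80, 47) [234.1 271.2]
```

View pics/w14.png

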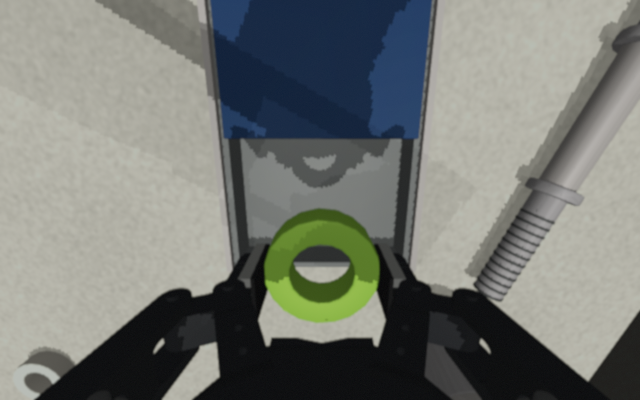

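Request:
arm_command([
  [0,0.025,0,0,0,0],
  [0,0.055,0,0,0,0],
  [0,0.08,0,0,0,0],
  [0,0.1,0,0,0,0],
  [0,0.112,0,0,0,0],
  [0,0.119,0,0,0,0],
  [0,0.123,0,0,0,0],
  [0,0.1235,0,0,0,0],
  [0,0.124,0,0,0,0],
  [0,0.124,0,0,0,0],
])

```text
time: 24.3
tool_pos: [586.6, -75.6, 77.1]
tcp_rot: [-90.0, -0.0, -74.2]
ft_force: [-0.3, 0.4, -0.0]
finger_gap: 56.1
```

Run:
```python
from go import *
s=r.sense();print(s["time"],s["tool_pos"],w2c(s["tool_pos"]),s["tcp_rot"],s["ft_force"],s["finger_gap"])
im=r.snapshot("scene");save("s15.png",im,(265,140,425,260),5)
```

```text
24.3 [586.60577004 -75.63188014  77.13762315] [-108.19979362   -0.58729259] [-8.99618212e+01 -2.04949202e-02 -7.42360855e+01] [-0.33444631  0.35984804 -0.01383963] 56.058987134178196
```

View pics/s15.png

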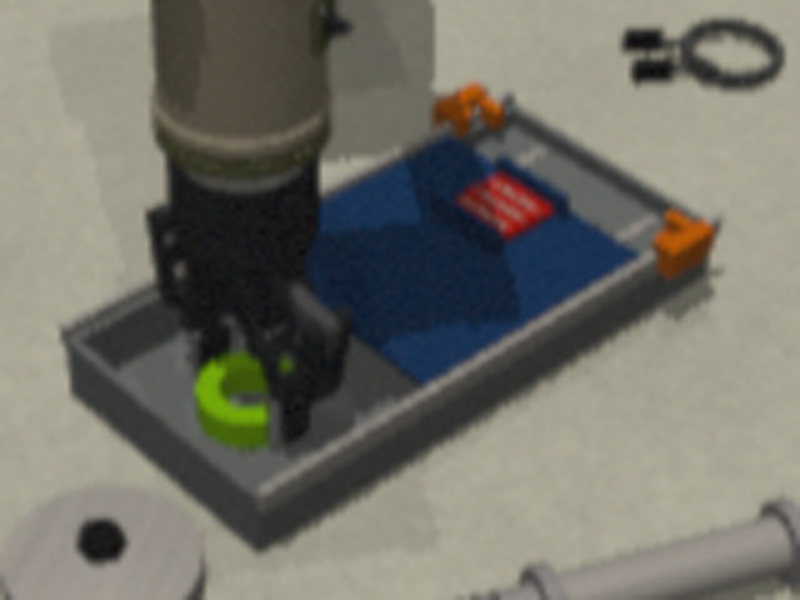

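Request:
arm_command([
  [0,0.001,0,0,0,0],
  [0,0.001,0,0,0,0],
  [0,0.001,0,0,0,0],
  [0,0.001,0,0,0,0],
  [0,0.001,0,0,0,0],
  [0,0.001,0,0,0,0],
  [0,0.001,0,0,0,0],
  [0,0.001,0,0,0,0],
  [0,0.001,0,0,0,0],
  [0,0.001,0,0,0,0],
], jaw=-0.8)

```text
time: 25.6
tool_pos: [586.3, -75.6, 75.7]
tcp_rot: [-90.0, -0.0, -74.2]
ft_force: [-0.3, -0.5, -0.0]
finger_gap: 77.0
```

Request:
arm_command([
  [0,-0.005,0,0,0,0],
  [0,-0.015,0,0,0,0],
  [0,-0.03,0,0,0,0],
  [0,-0.05,0,0,0,0],
  [0,-0.08,0,0,0,0],
  [0,-0.12,0,0,0,0],
  [0,-0.16,0,0,0,0],
  [0,-0.18,0,0,0,0],
  [0,-0.18,0,0,0,0],
  [0,-0.18,0,0,0,0],
])

```text
time: 26.85
tool_pos: [585.6, -75.5, 253.9]
tcp_rot: [-90.1, 0.1, -74.2]
ft_force: [-0.3, -0.1, -0.7]
finger_gap: 77.1
```

Run:
```python
from go import *
s=r.sense();print(s["time"],s["tool_pos"],s["ft_force"],s["finger_gap"])
save("w16.png",r.snapshot("wrist"));im=r.snapshot("scene");save("s16.png",im);save("s16c.png",im,(265,140,425,260),5);save("d16.png",r.snapshot("side"))
```

```text
26.85 [585.55355919 -75.48315055 253.86639845] [-0.26305752 -0.05315449 -0.65682717] 77.07310482950545
```

View pics/w16.png

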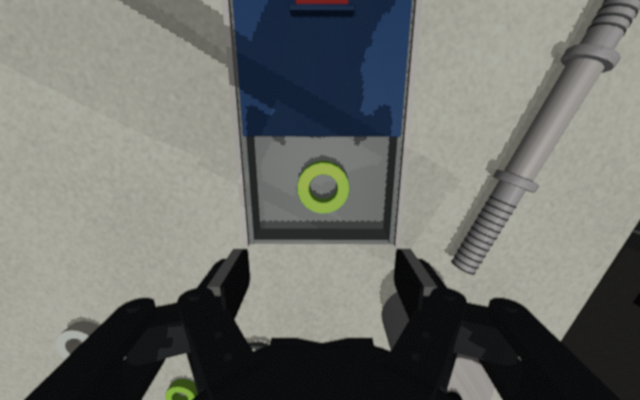

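View pics/s16c.png

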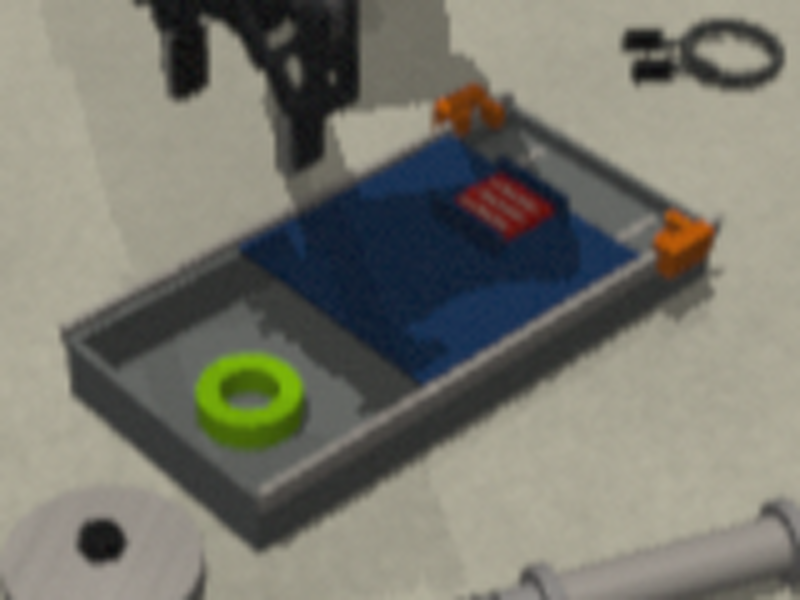

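View pics/d16.png

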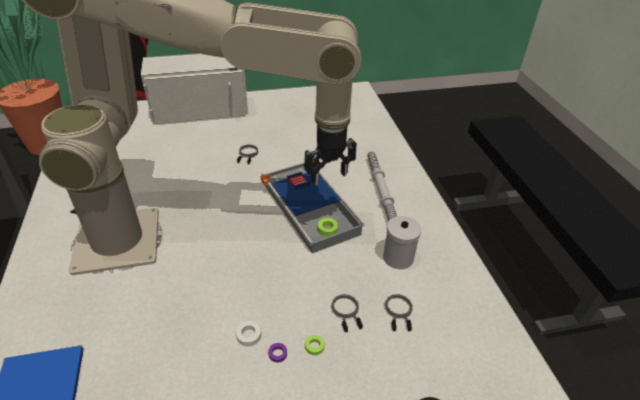

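The ring lies flat at wrist (323,187), clear of the cover edge at row 136. The collars, handle and canister show where they were, so I'm handing in.

```bash
python3 -c "
from bench import r
print(r.hand_in())"
```

```text
the job is handed in; nothing more can be done
None
```

I handed the job in at about 27 s of the 64 s allowed; hand-in gives no verdict.

- **Opening the cover:** I held the red tab down (about 5–8 N) with the shut fingertips and slid the cover open. It went tight about 14 mm past first touch of the pads, with the drag levelling off at about 6.5–7.6 N.
- **Easing back:** Still holding the tab, I eased the cover back until its leading edge was at case x ≈ 112.6 mm, then let go. The pads' first touch is at about 122.5–123 mm, so the gap is about 10 mm.
- **Uncertainty in the gap:** I worked out the touch point from the shoulder's position in the pictures, less 18 mm. The spread in those readings puts the gap within about 1–2 mm.
- **Ring:** I gripped the larger lime ring by its outside and laid it on the compartment floor at about case x −108, y 0 mm.
- **Last checks:** The final pictures show the ring flat, clear of the cover and the walls, and the gripper clear of everything. By eye, the collars, handle, canister and other rings are where they were. No check failed.
- **A disagreement:** The `spot_point` network gave useless positions for the stop, so I measured the stop from the wrist pictures.

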